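# Dip the tablet canister and set the stock marker

## Robot

A 6-joint arm with a two-finger parallel gripper is mounted at the origin on the work surface. World frame = base frame: x ahead of the robot, y to its left, z up, the work surface at z = 0. Lengths are in m, angles in rad, forces in N, time in s.
With the tool pointing down it reaches from about 0.275 to 0.825 m from the base axis. Payload 5.2 kg.
Tool frame: the origin (TCP) lies midway between the tips of the shut fingers; the grasp point (between the pads) lies 19 mm behind it; z points along the fingers, y is the line along which they close (so a half turn about z gives the same grasp; the last joint's range is limited). The gripper opens to 93 mm and grips with 3 to 60 N. Pads are 15 mm wide; open, the fingers measure 128 mm over their backs; the gripper's body (75 mm by 188 mm) begins 65 mm behind the grasp point.
Start: joints at [1.141, 0.259, 1.535, -0, 1.348, -0.203], TCP at [0.124, 0.536, 0.219] pointing down, gripper open.
Joint ranges: [-3.14, 3.14], [-0.91, 2.08], [0.19, 2.58], [-1.22, 4.36], [0.22, 2.71], [-3.12, 3.12]. Speed limits (rad/s): [2.57, 2.57, 3.14, 3.14, 3.14, 3.14].

## Interface

Orientations are given as a unit quaternion [x, y, z, w].
In Python, from plant import arm, grip, cams, status gives the robot as it stands. The module is installed in compiled form; this text tells all that it offers. Calls block until the motion is done:
- arm.movep(position, orientation): joint-space move of the TCP to a pose.
- arm.line_to(position, rot=None, feed=0.15): straight line of the TCP; rot=None keeps the orientation; feed is the mean speed in m/s.
- arm.set_joints(angles): joint-space move.
- grip(opening, grip_force=None): finger opening in m; grip_force is the grip in N (None keeps the last); returns when the fingers have stopped.
- arm.hold(seconds).
- arm.inverse_kinematics(position, orientation): joint angles nearest the present ones, or None.
- cams.get_image(name): name is "scene" or "top" or "wrist"; returns a dict with "pixels" (480x640x3 uint8, red, green, blue), "fx", "fy", "cx", "cy" (pixels), "k1" (the pictures are not rectified: a ray, as slopes to the right and down, at radius r is drawn at 1 + k1 r^2 times it, then the intrinsics apply), "camera_from_world" (4x4, takes a point from world to camera coordinates). Camera axes: x right, y up, looking along -z (the intrinsics and any distortion apply to the point x, -y, -z); pixel columns grow to the right and rows downward; lengths in m; the calibration is good to about 2 mm. A picture is of the moment at which its call begins. There is no depth.
A pose or a line that the arm cannot do raises arm.Unreachable and nothing moves.
- arm.finish_job(): hands the job in, once; it reports no verdict.
Trained networks look in the newest picture that a camera, given by its name, has taken for a name from the list of things; names that differ only in an ending like _2 or _b are one class to them, and where a whole thing is asked for, a point or a joint stands for the part that bears it (a point fixed in the world has none). Each returns a list of dicts, best first, with "confidence" (0 to 1); they miss things now and then, are a little off and sometimes report something else, mostly with a low value. They report only what shows in the picture. A call takes as long as a camera call. They do not tell look-alikes from the thing itself.
- cams.cut_out(name, camera): "mask" (480x640 bool, what is visible of it) and "xy" ([column, row] as shares, 0 to 1, of the picture: columns of its width, rows of its height, amid what is visible of it).
- cams.landmark_of(name, camera): "xy" ([column, row] as shares, 0 to 1, of the picture: columns of its width, rows of its height: a listed point, or the origin of a listed thing).
Readings, each from a call of its own:
- status.read_time_s(): time.
- status.read_joint_pos(): joint angles.
- status.read_dq(): joint speeds.
- status.read_tau(): joint torques, N m.
- status.read_position(): TCP position.
- status.read_orientation(): TCP orientation.
- status.read_ft_force(): force on the tool from outside, world axes, zero at the start.
- status.read_torque(): the same for the moment, N m.
- status.read_opening(): finger opening in m.
Only numpy, scipy, OpenCV 4.12 (cv2) and the standard library are available. Lean on these libraries where they do the work, as an engineer would, in place of code of your own. Each camera call takes 0.05 s, during which the arm holds its last target. There are 200 camera calls.

## Task

Find out how full the white canister is: take the dip rod out of its block, slide it down through the steel guide in the canister's cap, gently but firmly through the snug gland, until it bottoms with the plate inside pressed fully down, and leave it standing there. Then read how far the rod sticks out by sliding the marker up the gauge post until the marker's top edge is level with the top of the rod, and let go. Never force the rod, and leave the other things on the shelf where they are.

Things in the scene. Friction and masses are not known exactly. Their poses are not given: they have to be found in the camera images.
- rod: Dip rod, 175 mm long, loose, about 130 g: a bright steel rod 12 mm in diameter (its lowest 4 mm taper to a 7 mm wide flat foot) with a round wooden head 24 mm in diameter and 28 mm tall on top. Origin at the centre of the foot, z along the rod to the head. It starts upright in the block's hole.
- rod_top (a point): Centre of the flat top of the rod's head, 175 mm above the foot.
- holder: Fixed pale wooden block 70 x 70 mm, 45 mm tall, with a hole 14 mm wide and 30 mm deep in the centre of its top in which the rod starts. Origin at the centre of its underside. Leave it empty.
- canister: White ceramic canister with a ribbed twist cap, 100 mm in diameter, on a round black silicone trivet 140 mm in diameter and 6 mm thick, all fixed to the shelf. The cap's top is 100 mm above the shelf; in its middle stands a steel lead-in cone. Pushing the rod with more than about 20 N breaks the tablets inside. Origin at the centre of the underside, z up.
- guide_mouth (a point): Centre of the mouth of the lead-in cone (39 mm wide), 115 mm above the shelf, on the axis of the vertical bore. The cone narrows to 15 mm, 16 mm below. From 23 to 31 mm below the mouth a sprung gland grips the rod and drags on it with roughly 2 to 5 N all the way down, so the rod does not sink by itself. The plate lies 48 to 93 mm below the mouth, unknown in advance.
- plate (a joint): How far the plate at the bottom of the bore is pressed down, m: 0 untouched, 0.004 fully down. Its spring is light (under 1 N); then comes a hard stop, told by a clear rise of force (5 N or more) over the gland's drag. The rod's weight keeps the plate down once pushed home.
- gauge: Fixed aluminium level gauge: base plate 60 mm wide and 10 mm thick, from 20 mm before to 130 mm behind the origin along its x; upright post 12 x 22 mm, 270 mm tall, at x = +100 mm. The marker slides on the post. Origin on the shelf, straight below the point of the marker's arm at which to grip it; z up.
- marker (a joint): Height of the marker above its lowest place, m, 0 to 0.115; grows upward; it drags with about 3 N and stays where it is left.
- marker_top (a point): Point on the top edge of the marker's arm, straight above the gauge's origin; 150 mm above the shelf when the marker is lowest. The arm is a level grey bar 10 mm wide (gauge's y) and 16 mm tall, reaching from the post along the gauge's -x to 10 mm beyond this point; pinch it here from above, across the gauge's y.
- peg_a: Bystander: orange clothes peg lying flat, 75 x 16 x 11 mm. Origin at the centre of its underside.
- peg_b: Bystander: another orange clothes peg, 75 x 16 x 11 mm.
- funnel: Bystander: stainless steel funnel standing mouth down, 90 mm wide, 95 mm tall.
- spice_jar: Bystander: glass spice jar, 48 mm wide, 95 mm tall.
- mug: Bystander: white ceramic mug, 76 mm wide, 85 mm tall, handle at its +y.
- spray_bottle: Bystander: white plastic bottle, 60 mm wide, 160 mm tall.
- brush: Bystander: brush lying on the shelf, about 170 mm long.
Mind the look-alikes: they are no part of the job. What is shaped like the rod but turquoise is not meant.

How it is judged:
On the way, in this order (a step that is already met when the one before it is completed fails the run):
1. the rod stands in the canister's bore and has bottomed, with the plate pressed fully down (value of joint plate above 0.0025 m and horizontal distance between rod and canister below 0.004 m and angle between rod's own z axis and vertical below 0.12 rad), for 0.2 s.
2. the marker's top edge is level with the top of the bottomed rod (all of step 1 and z of rod_top in the frame of marker_top between -0.005 and 0.005 m), for 0.2 s.
At the end, for the whole second after the job is handed in: The rod stands released in the canister's bore, within 4 mm of its axis at the foot and 0.12 rad of upright, the plate below it pressed down by more than 2.5 of its 4 mm; the marker's top edge is within 5 mm of the height of the rod's top; both are at rest (all of step 2 and velocity of joint marker between -0.005 and 0.005 m/s and linear speed of rod below 0.01 m/s); the robot touches nothing.
It fails at once if the rod is pressed on the canister, its gland or the plate with more than 30 N in all, the squeeze of the gland (some 5 N) included (contact force between rod and canister above 30 N).
It fails at once if a bystander is moved by more than 20 mm (distance of any of peg_a, peg_b, funnel, spice_jar, mug, spray_bottle, brush from where it was at the start of the episode above 0.02 m).
It also fails if it takes over 72 s, if anything falls off the work surface, if the arm or the gripper's body presses on something with over 40 N, if the wrist force passes 120 N, or if a joint passes its speed limit or range.

## Working session

There is one attempt and no reset: what is moved stays moved. The work goes in short steps, each a Python script; the robot and the scene stay as the last script left them, time stands still between calls to the robot, and variables do not carry over. Pictures are saved under pics/ and viewed, on a budget of 10 in all, crops included, one or two more only if the job needs it, and the job is handed in when it is done.

```bash
mkdir -p pics
cat > h.py <<'E'
import numpy as np, cv2
from plant import arm, grip, cams, status
from scipy.spatial.transform import Rotation as R
def ray(im,u,v):
    K=np.array([[im['fx'],0,im['cx']],[0,im['fy'],im['cy']],[0,0,1.]])
    p=cv2.undistortPoints(np.array([[[u,v]]],float),K,np.array([im['k1'],0,0,0.]))[0,0]
    T=np.array(im['camera_from_world']);Rm=T[:3,:3]
    d=Rm.T@np.array([p[0],-p[1],-1.]); c=-Rm.T@T[:3,3]
    return c,d/np.linalg.norm(d)
def atz(im,u,v,z):
    c,d=ray(im,u,v); return c+d*(z-c[2])/d[2]
def tri(rs):
    A=sum(np.eye(3)-np.outer(d,d) for c,d in rs); b=sum((np.eye(3)-np.outer(d,d))@c for c,d in rs)
    p=np.linalg.solve(A,b); return p,[round(float(np.linalg.norm(np.cross(p-c,d)))*1000,1) for c,d in rs]
def proj(im,P):
    T=np.array(im['camera_from_world']);p=T[:3,:3]@np.array(P)+T[:3,3]
    x,y=p[0]/-p[2],-p[1]/-p[2]; s=1+im['k1']*(x*x+y*y)
    return im['cx']+im['fx']*x*s, im['cy']+im['fy']*y*s
def save(im,n): cv2.imwrite('pics/'+n,cv2.cvtColor(im['pixels'],cv2.COLOR_RGB2BGR))
def down(yaw): # tool z down, tool y along world angle yaw
    y=np.array([np.cos(yaw),np.sin(yaw),0]);z=np.array([0,0,-1.]);x=np.cross(y,z)
    return R.from_matrix(np.c_[x,y,z]).as_quat()
E
python3 - <<'E'
from h import *
for c in ['scene','top']:
    im=cams.get_image(c); save(im,c+'0.png')
    print(c, ray(im,320,240))
    for n in ['rod','rod_top','holder','canister','guide_mouth','gauge','marker_top','peg_a','funnel','spice_jar','mug','spray_bottle','brush']:
        print(n,[(np.round([r['xy'][0]*640,r['xy'][1]*480],1).tolist(),round(r['confidence'],2)) for r in cams.landmark_of(n,c)])
print(status.read_time_s(),status.read_orientation(),status.read_ft_force())
E
```

```text
scene (array([1.08440213, 0.30651657, 1.03614714]), array([-0.48341038, -0.25569615, -0.83721794]))
rod [([294.5, 290.2], 0.82), ([353.5, 245.6], 0.8), ([317.3, 318.3], 0.75), ([312.0, 258.2], 0.58)]
rod_top [([312.1, 213.8], 0.9), ([323.3, 273.7], 0.71), ([360.4, 195.3], 0.64), ([292.5, 248.6], 0.62), ([335.7, 370.4], 0.3)]
holder [([313.2, 261.9], 0.66)]
canister [([270.1, 220.7], 0.23)]
guide_mouth [([436.1, 263.1], 0.95)]
gauge [([231.4, 181.4], 0.65), ([147.4, 255.8], 0.52)]
marker_top [([221.0, 133.7], 0.7)]
peg_a [([374.8, 282.9], 0.72), ([271.2, 222.7], 0.7)]
funnel [([200.7, 296.4], 0.89)]
spice_jar [([338.3, 372.3], 0.71)]
mug [([418.7, 410.0], 0.8)]
spray_bottle [([145.0, 252.3], 0.97)]
brush [([262.0, 353.5], 0.63)]
top (array([0.52241626, 0.00799933, 1.27064992]), array([ 0.08671805, -0.01433888, -0.9961297 ]))
rod [([279.9, 230.8], 0.69), ([293.1, 320.2], 0.61), ([382.8, 193.6], 0.38)]
rod_top [([278.2, 224.5], 0.7), ([315.7, 234.4], 0.64), ([316.4, 275.4], 0.56), ([288.0, 325.6], 0.43)]
holder []
canister [([209.3, 306.7], 0.66), ([441.2, 318.2], 0.63), ([374.2, 293.5], 0.42)]
guide_mouth [([198.2, 310.7], 0.74)]
gauge [([439.1, 318.3], 0.56)]
marker_top [([457.6, 323.8], 0.6)]
peg_a [([255.3, 298.0], 0.75), ([377.4, 295.4], 0.6), ([456.9, 206.7], 0.48)]
funnel []
spice_jar [([239.6, 191.9], 0.67)]
mug [([165.6, 202.5], 0.93)]
spray_bottle [([459.0, 201.9], 0.81)]
brush [([305.4, 175.4], 0.8)]
1.4 [1.13169625e-01 9.93575682e-01 1.33602893e-05 4.84823250e-06] [-0.56346525 -0.05434246 -1.51910345]
```

View pics/scene0.png

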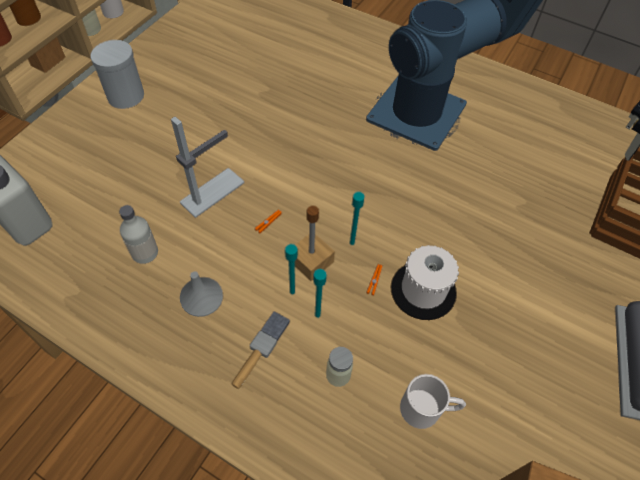

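View pics/top0.png

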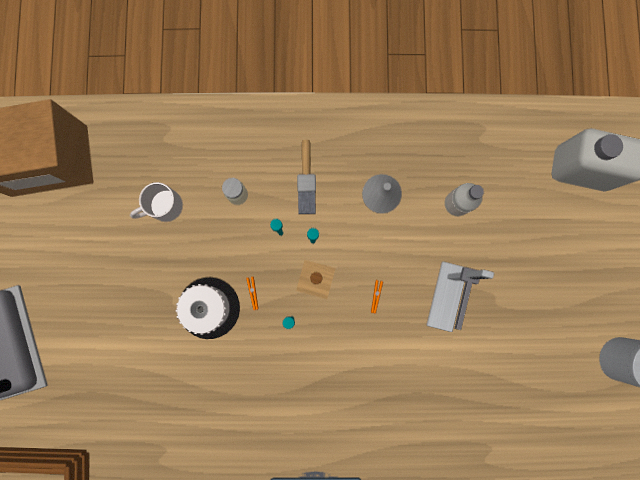

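The three turquoise rods at top (276,225), (313,235) and (288,322) are look-alikes. The steel rod with the brown wooden head in the block, at top (316,278) and scene (313,213), fits the description. I'll triangulate it and confirm in a crop.

Run:
```python
from h import *
s=cams.get_image('scene');t=cams.get_image('top')
def T(n,a,b,z):
    print(n,*[np.round(x,4) for x in tri([ray(s,*a),ray(t,*b)])],'s@z',np.round(atz(s,*a,z)[:2],4),'t@z',np.round(atz(t,*b,z)[:2],4))
T('rod_top',(312.1,213.8),(315.7,275.4),.19)
T('rod_top',(313,209.5),(316,278),.19)
T('mouth',(436.1,263.1),(198.2,310.7),.115)
T('mtop',(221,133.7),(457.6,323.8),.15)
c=np.hstack([cv2.resize(s['pixels'][180:300,270:390],(400,400),interpolation=2),cv2.resize(t['pixels'][255:345,420:510],(400,400),interpolation=2)])
c2=np.hstack([cv2.resize(s['pixels'][100:220,160:260],(400,200)),cv2.resize(s['pixels'][230:320,380:480],(400,200))])
c=np.hstack([cv2.resize(s['pixels'][180:300,270:390],(400,400),interpolation=2),cv2.resize(s['pixels'][110:220,150:260],(400,400),interpolation=2)])
cv2.imwrite('pics/crop1.png',c[:,:,::-1])
```

```text
rod_top [0.548  0.0016 0.1819] [0.9 0.9] s@z [0.5527 0.0053] t@z [0.5483 0.0009]
rod_top [0.543  0.0008 0.1893] [0.6 0.6] s@z [0.5432 0.0016] t@z [5.433e-01 3.000e-04]
mouth [0.477  0.2441 0.1094] [1.4 1.4] s@z [0.48   0.2458] t@z [0.4778 0.2416]
mtop [ 0.4537 -0.2814  0.1612] [2.1 2.1] s@z [ 0.4465 -0.2909] t@z [ 0.4519 -0.2824]
```

View pics/crop1.png

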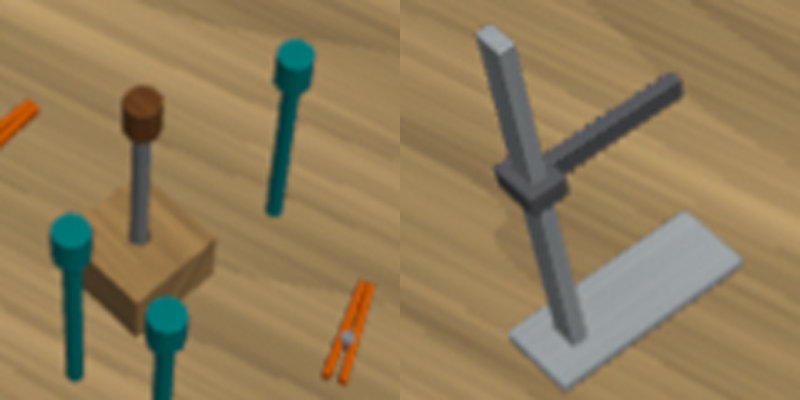

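Confirmed: crop (143,102) is a wooden head on a steel shaft in the block. Next I'll look at the mouth and the rod with the wrist camera.

Run:
```python
from h import *
def look(n,P,name):
    im=cams.get_image('wrist'); save(im,name); o=[]
    for r in cams.landmark_of(n,'wrist')[:3]:
        u,v=r['xy'][0]*640,r['xy'][1]*480
        o.append(((round(u),round(v)),round(r['confidence'],2),np.round(atz(im,u,v,P)[:2],4).tolist()))
    print(n,o); return im
p=status.read_position(); arm.line_to([p[0],p[1],0.32])
arm.movep([0.478,0.243,0.32],down(np.pi/2)); look('guide_mouth',.115,'w1.png')
arm.movep([0.544,0.001,0.33],down(np.pi/2)); im=look('rod_top',.19,'w2.png')
print(proj(im,[.544,.001,.19]),status.read_time_s(),status.read_joint_pos(),status.read_ft_force())
a=cv2.imread('pics/w1.png');b=cv2.imread('pics/w2.png')
cv2.imwrite('pics/w12.png',np.hstack([cv2.resize(a,(400,300)),cv2.resize(b,(400,300))]))
```

```text
guide_mouth [((321, 213), 0.59, [0.4809, 0.2406])]
rod_top [((320, 227), 0.85, [0.5452, -0.0017]), ((381, 126), 0.82, [0.4568, 0.0503]), ((326, 302), 0.79, [0.6234, 0.0041])]
(np.float64(322.79165901240265), np.float64(225.42339090988287)) 5.1917 [-2.00611226e-01  1.97736416e-01  1.34611991e+00  5.12151519e-04
  1.59770719e+00 -1.77351155e+00] [ 0.19730974  0.94819119 -0.06287814]
```

View pics/w12.png

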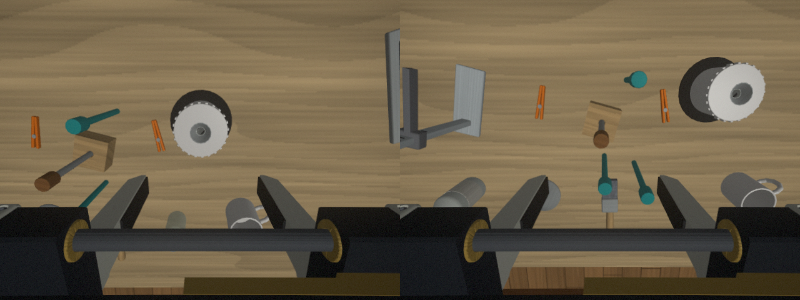

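Wrist views show the mouth at (321,213) and the rod head at (320,227), in agreement with the triangulation. Now I'll grasp the rod by its head.

Run:
```python
from h import *
q=down(np.pi/2)
grip(0.06,30)
arm.line_to([.5447,0,.25],q); arm.line_to([.5447,0,.157],feed=.1)
f0=status.read_ft_force(); grip(0.0,30); print(status.read_opening(),f0,status.read_ft_force())
arm.line_to([.5447,0,.35],feed=.15); print(status.read_opening(),status.read_ft_force())
arm.line_to([.4795,.2425,.35],feed=.2); arm.line_to([.4795,.2425,.275],feed=.1)
im=cams.get_image('wrist'); save(im,'w3.png')
print(proj(im,[.4795,.2425,.115]),proj(im,[.4795,.2425,.133]),[(r['xy'][0]*640,r['xy'][1]*480) for r in cams.landmark_of('guide_mouth','wrist')],status.read_position())
print([(r['xy'][0]*640,r['xy'][1]*480,r['confidence']) for r in cams.landmark_of('rod','wrist')])
s=cams.get_image('scene'); t=cams.get_image('top')
for c,n in((s,'scene'),(t,'top')):
  print(n,proj(c,[.4795,.2425,.133]),proj(c,[.4795,.2425,.115]),[(r['xy'][0]*640,r['xy'][1]*480,r['confidence']) for r in cams.landmark_of('guide_mouth',n)])
a=cv2.resize(s['pixels'][150:330,340:520],(400,400),interpolation=2)
b=cv2.resize(im['pixels'],(400,300)); b=np.vstack([b,np.zeros((100,400,3),np.uint8)])
cv2.imwrite('pics/c3.png',np.hstack([a,b])[:,:,::-1]); print(status.read_time_s())
```

```text
0.023644247213316906 [0.75344169 0.68924563 1.03534507] [-2.38990536e-01 -3.32000254e-05  4.42897180e-01]
0.023291503382388338 [-0.27397495  0.16084592 -1.68680131]
(np.float64(324.061282127303), np.float64(219.0054546350037)) (np.float64(324.0660060305347), np.float64(223.86701214089535)) [(320.704, 222.384)] [0.48000588 0.24261344 0.27590281]
[(210.304, 315.12, 0.77), (156.416, 304.17600000000004, 0.73), (321.79200000000003, 225.31199999999998, 0.68), (176.38400000000001, 177.50400000000002, 0.59)]
scene (np.float64(436.5694255606773), np.float64(257.39072774465114)) (np.float64(434.66514349290503), np.float64(262.1749144464112)) [(431.488, 262.704, 0.85), (229.696, 182.208, 0.41), (418.624, 290.496, 0.21)]
top (np.float64(195.99354348854908), np.float64(310.2108402221516)) (np.float64(197.79284480925352), np.float64(309.88213490321874)) [(196.032, 312.0, 0.91)]
12.4583
```

View pics/c3.png

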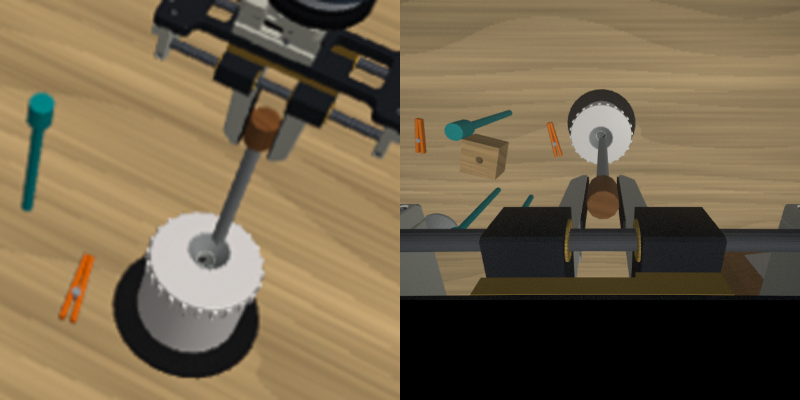

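Run:
```python
import cv2,numpy as np
a=cv2.imread('pics/w3.png')[165:275,265:375]; a=cv2.resize(a,(550,550),interpolation=cv2.INTER_CUBIC)
cv2.imwrite('pics/c4.png',a)
```

```text
(no output)
```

View pics/c4.png

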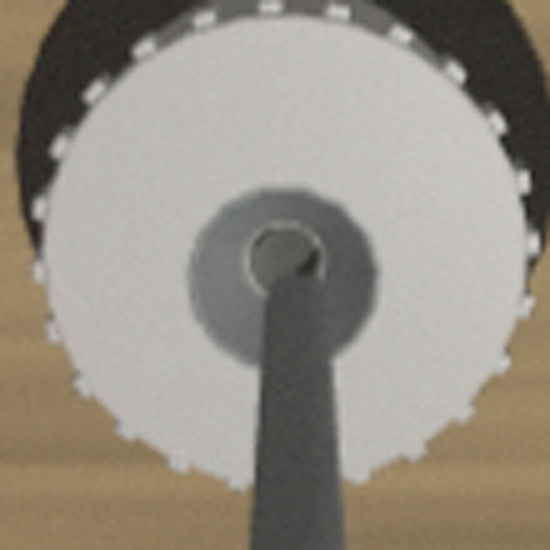

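The mouth centre shows at (321.4,221) and the foot at about (323.6,222). The offset is about 2 mm in both x and y, so I'll correct it and descend under force watch.

```bash
cat > ins.py <<'E'
from h import *
def F(n=3):
    o=[]
    for _ in range(n): arm.hold(.02); o.append(status.read_ft_force())
    return np.mean(o,0)
def descend(x,y,z,zend,step,f0,fstop,k=0.0002,pr=1):
    i=0; f=np.zeros(3)
    while z>zend+1e-6:
        z=max(z-step,zend); arm.line_to([x,y,z],feed=.03); f=F()-f0; i+=1
        if np.hypot(f[0],f[1])>1.5: x+=k*f[0]; y+=k*f[1]
        if i%pr==0: print(round(z,4),round(status.read_position()[2],4),np.round([x,y],4),np.round(f,1),round(status.read_time_s(),2))
        if f[2]>fstop: print('STOP',z,f); break
    return x,y,z,f
E
python3 - <<'E'
from ins import *
x,y=.482,.2402
arm.line_to([x,y,.275],feed=.1); f0=F(6); np.save('f0.npy',f0); print('f0',f0)
arm.line_to([x,y,.256],feed=.06)
im=cams.get_image('wrist'); cv2.imwrite('pics/c5.png',cv2.resize(im['pixels'][165:275,265:375],(440,440),interpolation=2)[:,:,::-1])
r=descend(x,y,.256,.236,.002,f0,6); print(r)
E
```

```text
f0 [ 0.11886158 -0.14206235 -1.49741972]
0.254 0.2541 [0.482  0.2402] [-0.6  0.5  0.6] 13.62
0.252 0.2519 [0.482  0.2402] [-0.1  0.1 -0.1] 13.93
0.25 0.2499 [0.482  0.2402] [-0.5  0.3  0.3] 14.22
0.248 0.2479 [0.482  0.2402] [-0.3 -0.2  0.5] 14.53
0.246 0.2459 [0.482  0.2402] [-0.3  0.4  0.4] 14.82
0.244 0.2439 [0.482  0.2402] [-0.1 -0.1  0. ] 15.12
0.242 0.2419 [0.482  0.2402] [0.3 0.2 0.4] 15.43
0.24 0.2399 [0.482  0.2402] [0.3 0.2 0.1] 15.72
0.238 0.2379 [0.482  0.2402] [-0.4  0.4  0.5] 16.02
0.236 0.2359 [0.482  0.2402] [ 0.3 -0.1  0.2] 16.32
(0.482, 0.2402, 0.236, array([ 0.25438883, -0.13075757,  0.21488968]))
```

View pics/c5.png

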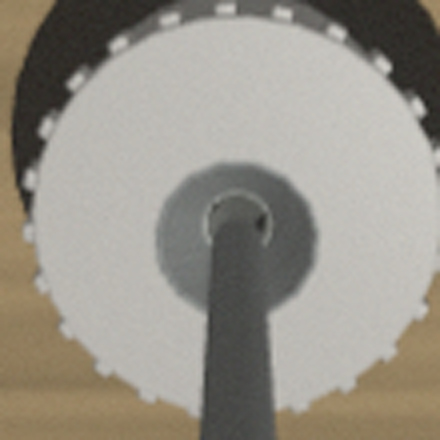

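The rod at crop (238,230) is centred over the bore and is already past the cone without contact. Next come the gland and the plate.

Run:
```python
from ins import *
f0=np.load('f0.npy')
x,y,z,f=descend(.482,.2402,.236,.214,.001,f0,8,pr=2)
if f[2]<8:
    base=f[2]; h=[]
    while z>.155:
        z-=.0007; arm.line_to([x,y,z],feed=.03); f=F(2)-f0
        if np.hypot(f[0],f[1])>1.5: x+=.0002*f[0]; y+=.0002*f[1]
        h.append(f[2]); d=np.median(h[-14:-3]) if len(h)>6 else base
        if len(h)%6==0: print(round(z,4),np.round([x,y],4),np.round(f,1),round(d,1))
        if f[2]>d+5.5 or f[2]>12: print('STOP',z,f,d,np.round(h[-8:],1)); break
print(status.read_position(),status.read_opening(),status.read_time_s())
np.save('st.npy',[x,y,z])
```

```text
0.234 0.234 [0.482  0.2402] [-0.4  0.2  0.2] 16.93
0.232 0.232 [0.482  0.2402] [0.3 0.3 0.2] 17.52
0.23 0.2299 [0.482  0.2402] [-0.2 -0.3  0.2] 18.12
0.228 0.2281 [0.482  0.2402] [-0.  -0.2  2. ] 18.73
0.226 0.2258 [0.482  0.2402] [-0.4 -0.2  1.9] 19.32
0.224 0.2239 [0.482  0.2402] [-0.4 -0.2  1.6] 19.93
0.222 0.2219 [0.482  0.2402] [-0.1 -0.6  2.1] 20.52
0.22 0.2199 [0.482  0.2402] [ 0.  -0.5  1.9] 21.12
0.218 0.2179 [0.482  0.2402] [-1.1  0.3  1.9] 21.73
0.216 0.2159 [0.482  0.2402] [-0.2  0.1  2.2] 22.32
0.214 0.2139 [0.482  0.2402] [-0.3 -0.8  2.1] 22.93
0.2098 [0.482  0.2402] [-0.1 -0.6  2.6] 2.1
0.2056 [0.482  0.2402] [-0.1  0.3  2.4] 2.4
0.2014 [0.482  0.2402] [-1.  -0.1  2.2] 2.4
0.1972 [0.482  0.2402] [-0.5 -0.2  1.8] 2.2
0.193 [0.482  0.2402] [-0.2 -0.1  2.4] 2.0
0.1888 [0.482  0.2402] [-0.6 -0.8  1.8] 2.0
0.1846 [0.482  0.2402] [-0.3 -0.6  2. ] 2.0
0.1804 [0.482  0.2402] [-0.3 -0.6  2.7] 2.1
0.1762 [0.482  0.2402] [-0.9 -0.   2.2] 2.1
0.172 [0.482  0.2402] [-0.7 -0.5  2.1] 2.0
0.1678 [0.482  0.2402] [-0.9 -0.2  1.8] 2.1
0.1636 [0.482  0.2402] [-0.  -0.9  2.7] 2.0
STOP 0.16009999999999952 [ 0.07207753 -0.30059912  7.99263522] 2.038484879883989 [2.2 1.9 2.7 2.6 3.  4.  6.  8. ]
[0.48238754 0.24027492 0.16071457] 0.023484328632829916 44.7417
```

Bottomed: the force rose 6 N over the drag. I'll press 0.7 mm more, release, and go look at the gauge.

Run:
```python
from ins import *
f0=np.load('f0.npy'); x,y,z=np.load('st.npy')
arm.line_to([x,y,z-.0007],feed=.03); print(F(2)-f0,status.read_position(),status.read_opening())
grip(.05); arm.line_to([x,y,.32],feed=.2)
t=cams.get_image('top')
g=[atz(t,u,v,.01)[:2] for u,v in((445,262),(428,326),(472,268),(455,331))]; print(np.round(g,3))
gx=(g[0]-g[1])+(g[2]-g[3]); a=np.arctan2(gx[1],gx[0]); print('gauge yaw',a)
arm.line_to([.452,-.282,.30],down(a+np.pi/2),feed=.4)
w=cams.get_image('wrist'); save(w,'w6.png')
rs=[]
L={c:[(r['xy'][0]*640,r['xy'][1]*480,round(r['confidence'],2)) for r in cams.landmark_of('marker_top',c)[:2]] for c in('wrist','top')}
s=cams.get_image('scene'); t=cams.get_image('top'); save(s,'s6.png'); save(t,'t6.png')
L={c:[(r['xy'][0]*640,r['xy'][1]*480,round(r['confidence'],2)) for r in cams.landmark_of('marker_top',c)[:2]] for c in('wrist','top','scene')}; print(L)
print(status.read_time_s())
for c,im in(('wrist',w),('top',t),('scene',s)):
    print(c,np.round(ray(im,*L[c][0][:2]),4).tolist() if L[c] else None, [np.round(proj(im,P),1) for P in((.452,-.282,.15),(.482,.2402,.194))])
import pickle; pickle.dump((w,t,s),open('im.pkl','wb'))
c=np.hstack([cv2.resize(s['pixels'][110:220,150:260],(400,400),interpolation=2),cv2.resize(s['pixels'][200:300,380:480],(400,400),interpolation=2)])
b=np.vstack([c,np.zeros((200,800,3),np.uint8)]); 
cv2.imwrite('pics/c6.png',np.hstack([cv2.resize(w['pixels'],(533,400)),cv2.resize(s['pixels'][210:310,380:447],(267,400),interpolation=2)])[:,:,::-1])
```

```text
[-0.86912    -0.5632781  10.24027855] [0.48254536 0.24030001 0.16033939] 0.02330317601181608
[[ 0.582 -0.292]
 [ 0.439 -0.252]
 [ 0.568 -0.354]
 [ 0.427 -0.313]]
gauge yaw -0.27885109525994756
{'wrist': [(321.024, 227.184, 0.65)], 'top': [(305.91999999999996, 175.488, 0.21)], 'scene': [(220.672, 133.008, 0.57)]}
48.5333
wrist [[0.3702, -0.2574, 0.4668], [0.26, -0.0824, -0.9621]] [array([322.5, 222.8]), array([1048.5,   81.7])]
top [[0.5224, 0.008, 1.2706], [0.1996, 0.0105, -0.9798]] [array([457.4, 323.8]), array([190.7, 310.1])]
scene [[1.0844, 0.3065, 1.0361], [-0.5129, -0.4809, -0.7111]] [array([222.8, 136.8]), array([441.7, 240.5])]
```

View pics/c6.png

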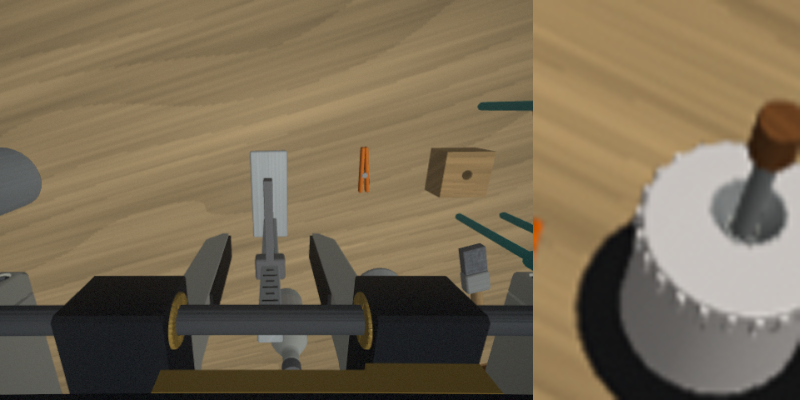

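Run:
```python
from h import *
import pickle; w,t,s=pickle.load(open('im.pkl','rb'))
c=np.hstack([cv2.resize(w['pixels'][200:300,280:360],(400,500),interpolation=2),cv2.resize(s['pixels'][115:195,170:234],(400,500),interpolation=2)])
cv2.imwrite('pics/c7.png',c[:,:,::-1])
g=np.array([.452,-.285]);e=np.array([.961,-.275])
for h in(.15,.155,.16,.165): 
    P=np.r_[g-.01*e,h]; Q=np.r_[g+.089*e,h]
    a=proj(w,P);b=proj(s,P);q=proj(w,Q)
    print(h,'wrist tip crop',np.round([(a[0]-280)*5,(a[1]-200)*5]),'scene tip crop',np.round([(b[0]-170)*6.25,(b[1]-115)*6.25]))
P=np.r_[g+.1*e,.27]; b=proj(s,P); print('post top scene',np.round([(b[0]-170)*6.25,(b[1]-115)*6.25]))
```

```text
0.15 wrist tip crop [197.  67.] scene tip crop [346. 119.]
0.155 wrist tip crop [197.  73.] scene tip crop [344. 109.]
0.16 wrist tip crop [197.  80.] scene tip crop [342.  99.]
0.165 wrist tip crop [196.  86.] scene tip crop [341.  89.]
post top scene [24. 22.]
```

View pics/c7.png

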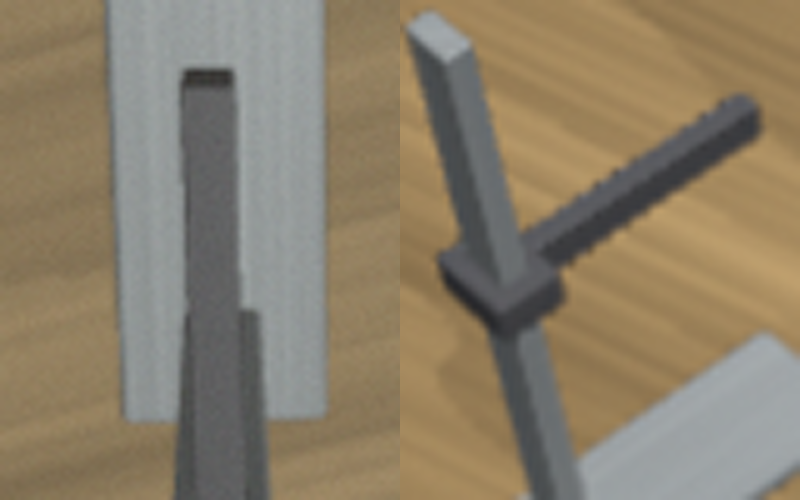

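The arm tip reads as h ≈ 0.160–0.165, so the marker isn't at its lowest place. I'll grip it, slide it down to its stop (top at 0.150) as a height reference, then raise it to the rod top at 0.1603+0.033 = 0.1933.

Run:
```python
from ins import *
x,y=.452,-.284
arm.line_to([x,y,.135],feed=.15); f0=F(3); grip(0,30); print(status.read_opening())
z=.135; ok=False
while z>.108:
    z-=.0015; arm.line_to([x,y,z],feed=.05); f=F(2)-f0; p=status.read_position(); print(round(z,4),round(p[2],4),np.round(f,1))
    if f[2]>7: ok=True; break
print(ok,status.read_time_s())
if ok:
    zt=p[2]+.1933-.150
    arm.line_to([x,y,zt],feed=.08); p2=status.read_position(); print('raised',zt,p2,(F(2)-f0),status.read_time_s())
```

```text
0.009716214935648048
0.1335 0.1333 [2.9 5.1 1.8]
0.132 0.1317 [2.7 4.7 1.3]
0.1305 0.1302 [2.7 5.  1.1]
0.129 0.1287 [2.3 4.7 0.9]
0.1275 0.1272 [2.3 4.6 0.9]
0.126 0.1257 [2.2 5.  1.3]
0.1245 0.1242 [2.3 4.9 0.7]
0.123 0.1227 [2.1 5.  0.5]
0.1215 0.1212 [2.3 4.7 0.8]
0.12 0.1205 [1.1 5.9 6.3]
0.1185 0.1204 [-1.4  9.1 16.4]
True 53.6667
raised 0.16369561766805188 [ 0.45221337 -0.28323127  0.1637785 ] [0.82687822 5.25640054 2.8158736 ] 54.4167
```

Contact with the stop was clear at TCP 0.1205, so the marker was 14.5 mm up, which matches the picture. Now I'll release, back off and check.

Run:
```python
from ins import *
grip(.05); p=status.read_position(); arm.line_to([p[0],p[1],.32],feed=.2)
s=cams.get_image('scene'); save(s,'s8.png'); L=[[(round(r['xy'][0]*640,1),round(r['xy'][1]*480,1),round(r['confidence'],2)) for r in cams.landmark_of(n,'scene')] for n in('marker_top','rod_top')]
print(L,status.read_time_s(),status.read_ft_force())
for P in((.482,.2402,.1933),(.452,-.284,.1933),(.4424,-.2813,.1933)): print(np.round(proj(s,P),1))
a=[cv2.resize(s['pixels'][y:y+80,x:x+80],(400,400),interpolation=2) for x,y in((170,95),(400,210))]
cv2.imwrite('pics/c8.png',np.hstack(a)[:,:,::-1])
```

```text
[[(217.9, 125.2, 0.59), (309.6, 261.0, 0.45)], [(294.0, 247.0, 0.93), (319.6, 276.7, 0.78), (360.9, 197.1, 0.72), (444.4, 241.2, 0.59)]] 56.325 [-0.0335167  -0.17167827  0.33361641]
[441.7 240.7]
[219.7 122.2]
[223.4 119.9]
```

View pics/c8.png

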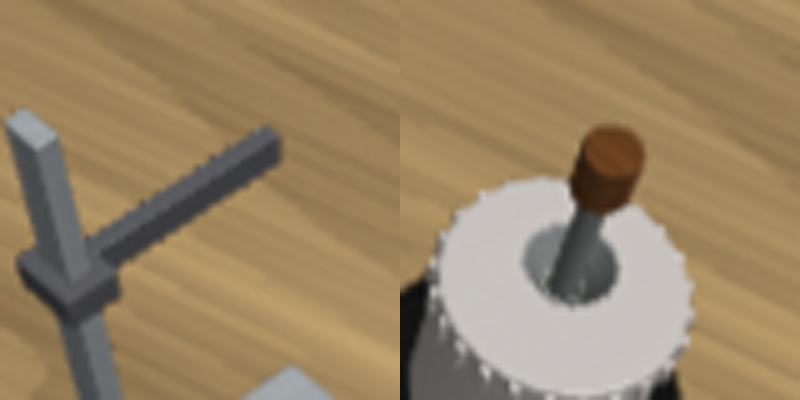

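The rod top shows at (442.4,239.6), predicted (441.7,240.7). The marker tip shows at (224.4,121.0), predicted (223.4,119.9). Both agree to about 1 px, so I'm handing in.

```bash
python3 -c "
from h import *
arm.finish_job(); print(status.read_time_s())"
```

```text
the job is handed in; nothing more can be done
the job is handed in; nothing more can be done
```

The rod stands bottomed in the canister, released, and the marker's top edge is set level with the rod's top, at about 193 mm above the shelf. I handed the job in at about 56 s; it reports no verdict.

- **Rod:** I took the steel rod with the wooden head from the block and left the three turquoise look-alikes alone. It slid through the gland at about 2 N drag. At the stop the force rose clearly, to 10.2 N in all (about 8 N over the drag), and I released it there. The foot is at about 18 mm, which puts the rod standing about 78 mm above the guide mouth.
- **Marker:** It started about 14.5 mm above its lowest place. I first slid it down to its stop, where the force briefly reached about 16 N, to get an exact height reference. I then raised it to 193.3 mm and let go.
- **Last checks:** In the final scene picture the rod top and the marker tip both lay within about 1.5 px of where they should be, and the tool felt no contact.
- **Disagreements:**
  - The early scene and top estimates of the mouth were 2 to 5 mm off the wrist view; I used the wrist view, and the rod went in without side force.
  - The final marker landmark from the network was about 3 px lower than expected (125.2 against 122.2), while the visible arm tip agreed.
- **Not checked:** I did not measure the bystanders' positions again at the end. Nothing suggested contact with any of them.

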